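# Load the kit rack in reverse order

### The job

Move the four components from the wooden test rail into the metal kit rack, one to each bay, in reverse order: seen from the same side, the one at the left end of the rail goes to the right end of the rack, and so on, so that the assembler across the bench reads the row the right way round. Stand each one upright on the floor of its bay, near the middle, and never tip one over.

Things in the scene. Friction and masses are not known exactly. Their poses are not given: they have to be found in the camera images.
- test_rail: The rack the components come from: a flat wooden board 80 x 300 x 12 mm, fixed, carrying four grey cradles in a row along its y axis, at y = -108, -36, +36 and +108 mm. Origin: centre of its underside; y along the row, x across it, z up. It may be the nearer or the farther of the two racks.
- kit_rack: The rack to fill: an aluminium tray 80 x 296 mm, fixed, with a 6 mm thick floor and five low cross ridges (4 mm thick, rising 10 mm above the floor, no walls along the long sides) that part it into four bays, 68 mm clear, centred at y = -108, -36, +36 and +108 mm, x = 0. Origin: centre of its underside, the bay floor at z = 6 mm; y along the row, x across it, z up. Its y axis points roughly the same way as the test rail's (within 0.3 rad; both roughly along world y).
- capacitor: Electrolytic capacitor: black upright cylinder, 34 mm diameter, 50 mm high, bare metal top, about 60 g (starts flat on its cradle, upright). Origin: centre of its underside; z up. 
- transformer: Small mains transformer: dark steel laminated core 26 (x) x 46 (y) x 40 mm high with a copper winding through its middle, 38 (x) x 28 (y) mm, from 5 to 35 mm up; about 200 g (starts flat on its cradle, upright). Origin: centre of its underside; z up. Can be gripped across the winding (38 mm, along x) or the core (46 mm, along y).
- heatsink: Finned aluminium heat sink, 36 (x) x 42 (y) x 44 mm high, upright fins, about 120 g (starts flat on its cradle, upright). Origin: centre of its underside; z up. The outer fins' flat faces look along x: grip 36 mm across x.
- choke: Toroidal choke: squat copper-wound ring on a black base, 44 mm diameter at the base, about 42 mm at the winding, 30 mm high, dark hollow in its top, about 100 g (starts flat on its cradle, upright). Origin: centre of its underside; z up. 
- capacitor_cradle: The cradle on which the capacitor stands at the start: a flat grey plate 62 x 62 x 6 mm with a cork top, fixed on the test rail (its top 18 mm above the bench); all four cradles look alike, and which place of the rail each has changes. Origin: centre of its underside.
- transformer_cradle: The cradle on which the transformer stands at the start: a flat grey plate 62 x 62 x 6 mm with a cork top, fixed on the test rail (its top 18 mm above the bench); all four cradles look alike, and which place of the rail each has changes. Origin: centre of its underside.
- heatsink_cradle: The cradle on which the heatsink stands at the start: a flat grey plate 62 x 62 x 6 mm with a cork top, fixed on the test rail (its top 18 mm above the bench); all four cradles look alike, and which place of the rail each has changes. Origin: centre of its underside.
- choke_cradle: The cradle on which the choke stands at the start: a flat grey plate 62 x 62 x 6 mm with a cork top, fixed on the test rail (its top 18 mm above the bench); all four cradles look alike, and which place of the rail each has changes. Origin: centre of its underside.
Mind the look-alikes: they are no part of the job. What is shaped like the heatsink but red or turquoise is not meant.

How it is judged:
By the outcome, as a careful person would: the job done as asked, in the order asked, and still so for the second after the job is handed in, with the robot touching nothing.
It also fails if it takes over 80 s, if anything falls off the work surface, if the arm or the gripper's body presses on something with over 40 N, if the wrist force passes 120 N, or if a joint passes its speed limit or range.

### The arm

A 6-joint arm with a two-finger parallel gripper is mounted at the origin on the work surface. World frame = base frame: x ahead of the robot, y to its left, z up, the work surface at z = 0. Lengths are in mm, angles in rad, forces in N, time in s.
With the tool pointing down it reaches from about 400 to 925 mm from the base axis. Payload 12.5 kg.
Tool frame: the origin (TCP) lies midway between the tips of the shut fingers; the grasp point (between the pads) lies 19 mm behind it; z points along the fingers, y is the line along which they close (so a half turn about z gives the same grasp; the last joint's range is limited). The gripper opens to 95 mm and grips with 3 to 60 N. Pads are 20 mm wide; open, the fingers measure 119 mm over their backs; the gripper's body (75 mm by 180 mm) begins 59 mm behind the grasp point.
Start: joints at [1.183, 0.491, 1.559, -0, 1.092, -0.106], TCP at [173.787, 600.374, 180.861] pointing down, gripper open.
Joint ranges: [-3.1, 3.1], [-0.84, 2.19], [0.05, 2.79], [-1.13, 4.28], [0.06, 2.93], [-2.69, 2.69]. Speed limits (rad/s): [2.22, 2.22, 2.79, 3.14, 3.14, 3.14].

### API

Orientations are given as [roll, pitch, yaw] about the fixed x, y, z axes, in that order (R = Rz(yaw) Ry(pitch) Rx(roll)).
In Python, from cell import state, viewer, env, models gives the robot as it stands. The module is installed in compiled form; this text tells all that it offers.
- The arm moves only by the tool arm_command, never from a script. Its argument "rows" is a list of rows, each a list of 2 entries, a list of its own where there are three numbers: the shift along the tool's x, y, z normalised to -1 to 1, where 1 is 0.25 m, then the turn about the tool's z normalised to -1 to 1, where 1 is pi rad. A call has exactly 5 rows; each row shifts and turns the commanded pose from where the row before left it, along the tool's axes as they then stand; what a row does not reach is not made up. A row lasts 1/10 s, in which the tool goes at most 50 mm and 8.59 degrees, less where a joint would pass 70% of its speed; a pose out of reach is approached as far as the arm can. A call with a number of a shift or a turn outside -1 to 1 is refused whole. A call with a gripper value outside its range is refused whole. "claw" is the opening, from 0 (shut) to 1 (fully open), set as the call begins (left out, the last holds). The fingers move at their own pace and stop on an object; the grip force is fixed at half the most. Time passes only in rows, so rows that do not move let the fingers close, or fill a call up. It gives the time, the measured TCP pose, the force, the opening and the grip force at its end, in the units of the state.
- state(): the state, without advancing time (a new reading comes with each control period).
- viewer.read_camera(name): name is "scene" or "top"; returns (picture, depth): 384x512x3 uint8, red, green, blue; 384x512 float32, mm along the optical axis (not along the pixel's ray), 0 where there is no reading.
- viewer.get_calibration(name): a dict with "camera_matrix" (3x3 intrinsics, pixels), "dist_coeffs" ([k1, k2, p1, p2, k3] as OpenCV has them; the pictures are not rectified), "world_to_cam" (4x4, takes a point from world to camera coordinates). Camera axes: x right, y up, looking along -z (the intrinsics and any distortion apply to the point x, -y, -z); pixel columns grow to the right and rows downward; lengths in mm; the calibration is good to about 2 mm. A picture is of the moment at which its call begins. get_calibration takes no time and is no camera call.
- env.job_done(): hands the job in; it is judged then, once.
Trained networks look in the newest picture that a camera, given by its name, has taken for a name from the list of things; names that differ only in an ending like _2 or _b are one class to them, and where a whole thing is asked for, a point or a joint stands for the part that bears it (a point fixed in the world has none). Each returns a list of dicts, best first, with "confidence" (0 to 1); they miss things now and then, are a little off and sometimes report something else, mostly with a low value. They report only what shows in the picture. A call takes as long as a camera call. They do not tell look-alikes from the thing itself.
- models.search_frame(camera, label): "position" ([x, y, z] in mm, in world coordinates, good to about 4 mm: the middle of the surface that is visible of it).
- models.mark_of(camera, label): "position" ([x, y, z] in mm, in world coordinates, good to about 4 mm: a listed point, or the origin of a listed thing).
The state is a dict: "t": time; "joints": joint angles; "qvel": joint speeds; "tau": joint torques, N m; "eef_pos": TCP position; "tcp_rot": TCP orientation; "ft_force": force on the tool from outside, world axes, zero at the start; "moment": the same for the moment, N m; "opening": opening from 0.0 (shut) to 1.0 (fully open); "grip_force": force on a finger pad.
Only numpy, scipy, OpenCV 4.12 (cv2) and the standard library are available. Lean on these libraries where they do the work, as an engineer would, in place of code of your own. Each camera call takes 0.05 s, during which the arm holds its last target. There are 200 camera calls.

## Working session

There is one attempt and no reset: what is moved stays moved. The work goes in short steps, Python scripts to look and compute and a tool call to move; the robot and the scene stay as the last step left them, time stands still between calls to the robot, and variables do not carry over. Pictures are saved under pics/ and viewed, at most 14 in all, crops included, and the job is handed in when it is done.

Besides the shell and the picture viewer there is one more tool, called after "Emit:" as name(argument=value, ...) on one line, values as JSON. arm_command: Moves the arm, as the interface text tells. Scaled input: -1 to 1 covers 0.25 m each way for a shift and pi rad each way for a turn. Its arguments: {"type":"object","properties":{"rows":{"type":"array","items":{"type":"array"}},"claw":{"type":"number"}},"required":["rows"]}

```bash
mkdir -p pics
python3 - <<'E'
from cell import state, viewer, env, models
import cv2,json
s=state();print({k:s[k] for k in('t','eef_pos','tcp_rot','opening')})
for c in('top','scene'):
    p,d=viewer.read_camera(c);cv2.imwrite(f'pics/{c}0.png',p[:,:,::-1])
    for l in('capacitor','transformer','heatsink','choke','kit_rack','test_rail'):
        print(c,l,[([round(float(v)) for v in r['position']],round(r['confidence'],2)) for r in models.mark_of(c,l)][:4])
E
```

```text
{'t': 0.0, 'eef_pos': array([173.67130169, 600.06673049, 180.24536596]), 'tcp_rot': array([-3.14041805e+00, -1.23027515e-04,  2.85974200e+00]), 'opening': 1.0013561121810208}
top capacitor [([470, -162, 21], 0.61)]
top transformer [([450, -16, 17], 0.87), ([446, 45, 18], 0.4)]
top heatsink [([447, 46, 18], 0.78), ([401, 245, 1], 0.57), ([467, -101, 22], 0.54)]
top choke [([466, -102, 19], 0.81)]
top kit_rack [([638, 84, -2], 0.86)]
top test_rail [([461, -59, -3], 0.64)]
scene capacitor [([472, -160, 18], 0.82)]
scene transformer [([447, -17, 22], 0.9)]
scene heatsink [([496, 226, -3], 0.75), ([407, 244, -2], 0.74), ([443, 50, 18], 0.6)]
scene choke [([462, -96, 19], 0.67), ([638, 88, 2], 0.46)]
scene kit_rack [([640, 88, 1], 0.83)]
scene test_rail [([462, -57, 2], 0.74)]
```

View pics/top0.png

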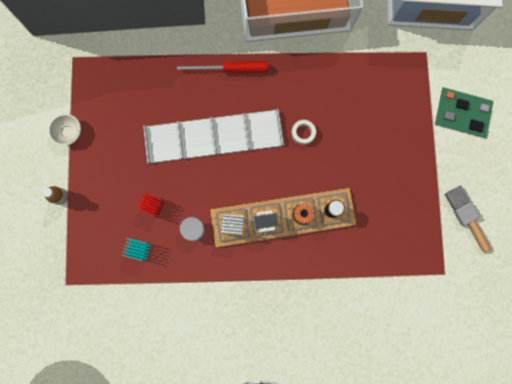

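View pics/scene0.png

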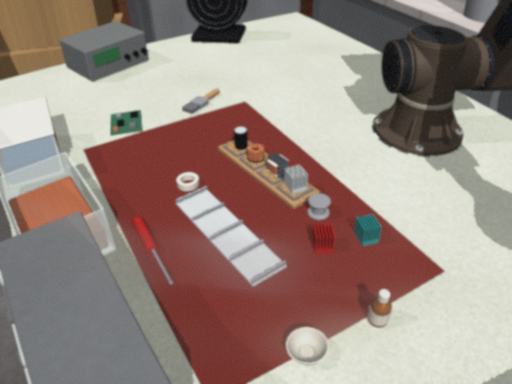

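The top view shows the rail at the bottom (211-355, 190-245). From left to right it holds the heatsink (232,224), transformer (265,221), choke (304,213) and capacitor (335,208). The kit rack (145-283, 112-162) is empty. A grey spool stands at (191,229) and a white ring at (304,131). The scene view agrees. Image left is +y.

```bash
cat > h.py <<'E'
from cell import state, viewer, env, models
import numpy as np, cv2
def cloud(c):
    p,d=viewer.read_camera(c);k=viewer.get_calibration(c)
    K=np.array(k['camera_matrix'],float);D=np.array(k['dist_coeffs'],float);T=np.array(k['world_to_cam'],float)
    h,w=d.shape;u,v=np.meshgrid(np.arange(w),np.arange(h))
    n=cv2.undistortPoints(np.stack([u,v],-1).reshape(-1,1,2).astype(float),K,D).reshape(h,w,2)
    P=np.stack([n[...,0]*d,-n[...,1]*d,-d,np.ones_like(d)],-1)
    W=(P@np.linalg.inv(T).T)[...,:3];W[d==0]=np.nan
    return p,W
def rect(pts):
    (c,s,a)=cv2.minAreaRect(pts[:,:2].astype(np.float32));return np.round(c,1),np.round(s,1),round(a,1)
E
python3 - <<'E'
from h import *
p,W=cloud('top')
cv2.imwrite('pics/crop.png',cv2.resize(p[100:255,135:365,::-1],None,fx=3.4,fy=3.4,interpolation=cv2.INTER_CUBIC))
np.save('W.npy',W)
def sel(x0,x1,y0,y1,z0,z1):
    m=(W[...,0]>x0)&(W[...,0]<x1)&(W[...,1]>y0)&(W[...,1]<y1)&(W[...,2]>z0)&(W[...,2]<z1);return W[m]
def show(n,q):print(n,len(q),'mean',q.mean(0).round(1),'zmed',np.round(np.percentile(q[:,2],[5,50,95]),1),*rect(q))
print('bench z',np.nanmedian(sel(520,580,-50,50,-30,30)[:,2]))
show('rack',sel(560,720,-100,260,3.5,30))
show('rail',sel(400,530,-230,110,7,80))
for n,(x,y),z in(('cap',(471,-161),55),('trans',(448,-16),45),('trans_low',(448,-16),25),('heat',(445,48),35),('choke',(464,-99),34)):
    show(n,sel(x-35,x+35,y-32,y+32,z,100))
show('spool',sel(380,500,95,165,8,100)); show('ring',sel(580,720,-170,-72,6,100))
show('red',sel(440,540,185,270,8,100))
E
```

```text
bench z 0.38077943473695086
rack 4813 mean [641.   85.5   7. ] zmed [ 3.8  6.1 15.7] [640.1  79.6] [159.3 359.1] 0.1
rail 5366 mean [461.  -54.8  24.5] zmed [ 9.4 17.  62.3] [462.5 -57. ] [ 80.3 300.6] 7.4
cap 236 mean [ 473.  -157.4   67.1] zmed [62.2 67.5 70.5] [ 473.6 -157.8] [32.8 32.6] 49.8
trans 401 mean [451.9 -16.6  56.2] zmed [50.8 56.9 60.2] [452.2 -16.8] [39. 46.] 7.7
trans_low 418 mean [451.5 -16.2  55.3] zmed [49.3 56.8 60. ] [452.2 -16.6] [39.  46.2] 7.7
heat 253 mean [447.3  50.6  56.2] zmed [38.  60.1 63.8] [447.1  50.5] [41.3 36.2] 83.5
choke 323 mean [466.4 -95.6  45.7] zmed [38.6 46.7 50.2] [467.  -95.6] [39.3 40.4] 83.8
spool 426 mean [441.4 134.   35.7] zmed [32.9 35.6 38.6] [441.8 134.3] [45.1 45.1] 88.8
ring 297 mean [ 644.4 -106.3   16.1] zmed [ 8.6 16.8 19.9] [ 638.7 -106.1] [ 49.9 100.4] 84.8
red 282 mean [493.3 218.9  30.8] zmed [ 8.4 41.2 45.8] [496.9 220.7] [45.7 41.1] 62.4
```

View pics/crop.png

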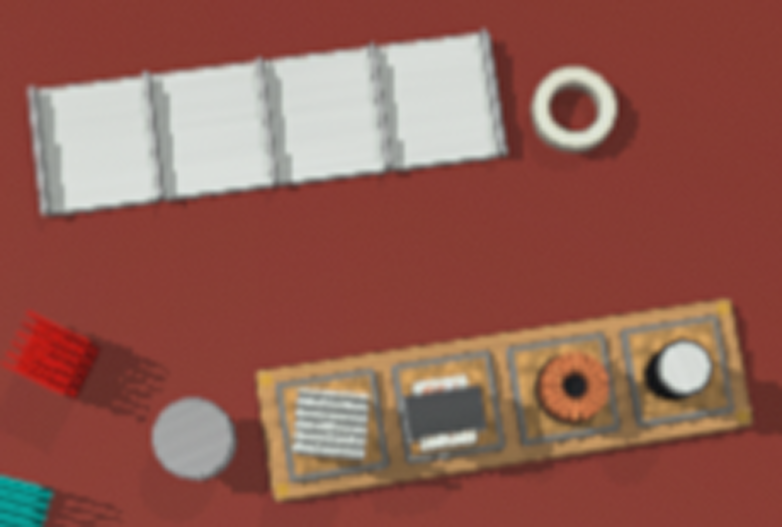

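The crop confirms the order and that the objects are well separated. The heatsink's fins run roughly along y, with yaw about -6.5°. The rack fit was contaminated by stray points, so I'll refine it and write a move planner.

```bash
cat > plan.py <<'E'
import sys,numpy as np
from cell import state
# plan.py x y z yaw_deg nrows [turnrows]: straight shift + turn split over rows, in tool axes/units
x,y,z,yd=map(float,sys.argv[1:5]);n=int(sys.argv[5])
s=state();p=np.array(s['eef_pos']);r,pi,yw=s['tcp_rot']
if len(sys.argv)>6: p=np.array(eval(sys.argv[6])[:3]);yw=np.radians(eval(sys.argv[6])[3])
dy=(np.radians(yd)-yw+np.pi)%(2*np.pi)-np.pi
d=np.array([x,y,z])-p
print('t',round(s['t'],2),'dist/row',round(np.linalg.norm(d)/n),'turn/row',round(-dy/np.pi/n,4),'(max .0477)')
for i in range(n):
    a=yw+dy*i/n;v=d/n
    print([[round(t/250,3) for t in (np.cos(a)*v[0]+np.sin(a)*v[1],np.sin(a)*v[0]-np.cos(a)*v[1],-v[2])],round(-dy/np.pi/n,3)])
E
python3 - <<'E'
from h import *
W=np.load('W.npy')
m=(W[...,0]>570)&(W[...,0]<710)&(W[...,1]>-72)&(W[...,1]<250)&(W[...,2]>4.3)&(W[...,2]<30)
m=cv2.morphologyEx(m.astype(np.uint8),cv2.MORPH_OPEN,np.ones((7,7)))>0
n,l,st,_=cv2.connectedComponentsWithStats(m.astype(np.uint8));i=1+st[1:,4].argmax()
c,s,a=rect(W[l==i]);print(c,s,a)
a=np.radians(a)
for k in(108,36,-36,-108):print(k,(c+k*np.array([-np.sin(a),np.cos(a)])).round(1))
E
python3 plan.py 447 50 130 83.5 15
```

```text
t 0.75 dist/row 41 turn/row 0.0298 (max .0477)
[[np.float64(-0.111), np.float64(-0.121), np.float64(0.014)], np.float64(0.03)]
[[np.float64(-0.122), np.float64(-0.11), np.float64(0.014)], np.float64(0.03)]
[[np.float64(-0.131), np.float64(-0.098), np.float64(0.014)], np.float64(0.03)]
[[np.float64(-0.14), np.float64(-0.085), np.float64(0.014)], np.float64(0.03)]
[[np.float64(-0.147), np.float64(-0.072), np.float64(0.014)], np.float64(0.03)]
[[np.float64(-0.153), np.float64(-0.058), np.float64(0.014)], np.float64(0.03)]
[[np.float64(-0.158), np.float64(-0.043), np.float64(0.014)], np.float64(0.03)]
[[np.float64(-0.161), np.float64(-0.028), np.float64(0.014)], np.float64(0.03)]
[[np.float64(-0.163), np.float64(-0.013), np.float64(0.014)], np.float64(0.03)]
[[np.float64(-0.164), np.float64(0.002), np.float64(0.014)], np.float64(0.03)]
[[np.float64(-0.163), np.float64(0.017), np.float64(0.014)], np.float64(0.03)]
[[np.float64(-0.161), np.float64(0.033), np.float64(0.014)], np.float64(0.03)]
[[np.float64(-0.157), np.float64(0.047), np.float64(0.014)], np.float64(0.03)]
[[np.float64(-0.152), np.float64(0.062), np.float64(0.014)], np.float64(0.03)]
[[np.float64(-0.145), np.float64(0.076), np.float64(0.014)], np.float64(0.03)]Traceback (most recent call last):
  File "<stdin>", line 5, in <module>
ValueError: attempt to get argmax of an empty sequence
```

Emit:
arm_command(rows=[[[-0.111,-0.121,0.014],0.03],[[-0.122,-0.11,0.014],0.03],[[-0.131,-0.098,0.014],0.03],[[-0.14,-0.085,0.014],0.03],[[-0.147,-0.072,0.014],0.03]], claw=1)

```text
t: 1.25
eef_pos: [265.1, 415.3, 163.3]
tcp_rot: [3.141, -0.0, 2.385]
ft_force: [0.4, 0.1, -0.5]
opening: 1.0
grip_force: 0.0
```

Emit:
arm_command(rows=[[[-0.153,-0.058,0.014],0.03],[[-0.158,-0.043,0.014],0.03],[[-0.161,-0.028,0.014],0.03],[[-0.163,-0.013,0.014],0.03],[[-0.164,0.002,0.014],0.03]])

```text
t: 1.75
eef_pos: [355.2, 231.6, 146.0]
tcp_rot: [3.141, -0.0, 1.914]
ft_force: [0.8, 0.1, 0.2]
opening: 1.001
grip_force: 0.0
```

Emit:
arm_command(rows=[[[-0.163,0.017,0.014],0.03],[[-0.161,0.033,0.014],0.03],[[-0.157,0.047,0.014],0.03],[[-0.152,0.062,0.014],0.03],[[-0.145,0.076,0.014],0.03]])

```text
t: 2.25
eef_pos: [444.7, 46.9, 128.4]
tcp_rot: [3.141, -0.0, 1.442]
ft_force: [0.7, -0.1, -0.2]
opening: 1.0
grip_force: 0.0
```

```bash
sed -i 's/\[round(t\/250,3) for/[round(float(t)\/250,3) for/; s/,round(-dy\/np.pi\/n,3)\])/,round(float(-dy)\/np.pi\/n,3)])/' plan.py
python3 - <<'E'
from h import *
W=np.load('W.npy');W=np.nan_to_num(W)
z=cv2.medianBlur(W[...,2].astype(np.float32),5)
m=(W[...,0]>570)&(W[...,0]<710)&(W[...,1]>-72)&(W[...,1]<250)&(z>3.3)&(z<30)
m=cv2.morphologyEx(m.astype(np.uint8),cv2.MORPH_OPEN,np.ones((5,5)))
n,l,st,_=cv2.connectedComponentsWithStats(m);i=1+st[1:,4].argmax()
c,s,a=rect(W[l==i]);print(c,s,a)
a=np.radians(a)
for k in(108,36,-36,-108):print(k,(c+k*np.array([-np.sin(a),np.cos(a)])).round(1))
E
python3 plan.py 447 50 22 83.5 3
```

```text
[643.1  88.6] [ 82.9 299. ] 6.5
108 [630.9 195.9]
36 [639.  124.4]
-36 [647.2  52.8]
-108 [655.3 -18.7]
t 2.25 dist/row 35 turn/row -0.0016 (max .0477)
[[0.005, 0.002, 0.142], -0.002]
[[0.005, 0.002, 0.142], -0.002]
[[0.005, 0.003, 0.142], -0.002]
```

Emit:
arm_command(rows=[[[0.012,0.007,0.08],-0.003],[[0.003,0,0.16],0],[[0,0,0.12],0],[[0,0,0.066],0],[[0,0,0],0]])

```text
t: 2.75
eef_pos: [445.4, 52.0, 20.2]
tcp_rot: [-3.138, 0.0, 1.455]
ft_force: [-0.3, -0.8, 0.1]
opening: 0.999
grip_force: 0.0
```

Emit:
arm_command(rows=[[[0,0,0],0],[[0,0,0],0],[[0,0,0],0],[[0,0,0],0],[[0,0,0],0]], claw=0)

```text
t: 3.25
eef_pos: [446.5, 52.1, 22.3]
tcp_rot: [3.141, -0.0, 1.456]
ft_force: [-0.2, -0.4, -0.3]
opening: 0.633
grip_force: 0.0
```

Emit:
arm_command(rows=[[[0,0,0],0],[[0,0,0],0],[[0,0,0],0],[[0,0,0],0],[[0,0,0],0]])

```text
t: 3.75
eef_pos: [446.3, 52.1, 21.8]
tcp_rot: [-3.142, -0.0, 1.455]
ft_force: [-0.2, 0.7, 0.8]
opening: 0.377
grip_force: 30.0
```

Emit:
arm_command(rows=[[[0,0,-0.05],0],[[0,0,-0.1],0],[[0,0,-0.12],0],[[0,0,-0.05],0],[[0,0,0],0]])

```text
t: 4.25
eef_pos: [447.0, 52.1, 103.2]
tcp_rot: [3.139, -0.0, 1.455]
ft_force: [0.2, -0.0, -1.9]
opening: 0.373
grip_force: 30.0
```

```bash
python3 plan.py 655 -17 80 96.5 8; echo; python3 plan.py 452 -15 110 97.7 7 655,-17,100,96.5
```

```text
t 4.25 dist/row 28 turn/row -0.0091 (max .0477)
[[-0.022, 0.107, 0.012], -0.009]
[[-0.025, 0.107, 0.012], -0.009]
[[-0.028, 0.106, 0.012], -0.009]
[[-0.031, 0.105, 0.012], -0.009]
[[-0.034, 0.104, 0.012], -0.009]
[[-0.037, 0.103, 0.012], -0.009]
[[-0.04, 0.102, 0.012], -0.009]
[[-0.043, 0.101, 0.012], -0.009]

t 4.25 dist/row 29 turn/row -0.001 (max .0477)
[[0.014, -0.115, -0.006], -0.001]
[[0.015, -0.115, -0.006], -0.001]
[[0.015, -0.115, -0.006], -0.001]
[[0.015, -0.115, -0.006], -0.001]
[[0.016, -0.115, -0.006], -0.001]
[[0.016, -0.115, -0.006], -0.001]
[[0.016, -0.115, -0.006], -0.001]
```

Emit:
arm_command(rows=[[[-0.022,0.107,0.012],-0.009],[[-0.025,0.107,0.012],-0.009],[[-0.028,0.106,0.012],-0.009],[[-0.031,0.105,0.012],-0.009],[[-0.034,0.104,0.012],-0.009]])

```text
t: 4.75
eef_pos: [576.8, 9.0, 85.1]
tcp_rot: [-3.14, -0.0, 1.598]
ft_force: [-0.7, 0.7, -0.6]
opening: 0.37
grip_force: 30.0
```

Emit:
arm_command(rows=[[[-0.037,0.103,0.012],-0.009],[[-0.04,0.102,0.012],-0.009],[[-0.043,0.101,0.012],-0.009],[[0,0,0],0],[[0,0,0],0]])

```text
t: 5.25
eef_pos: [653.5, -16.4, 75.9]
tcp_rot: [-3.139, -0.001, 1.681]
ft_force: [-0.5, 0.5, -0.4]
opening: 0.373
grip_force: 30.0
```

```bash
python3 plan.py 655 -17 14 96.5 1
python3 - <<'E'
from h import *
p,W=cloud('scene');cv2.imwrite('pics/s1.png',cv2.resize(p[120:300,150:350,::-1],None,fx=3,fy=3))
E
```

```text
t 5.25 dist/row 62 turn/row -0.001 (max .0477)
[[-0.003, 0.006, 0.248], -0.001]
```

View pics/s1.png

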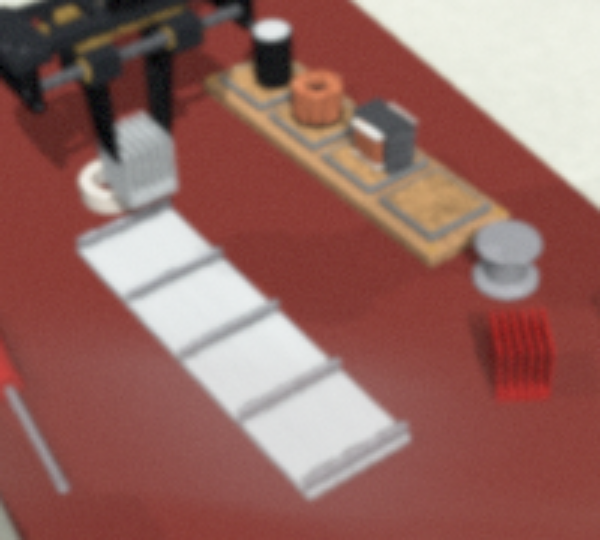

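The heatsink hangs upright in the gripper at crop (142,160), above the rack's -y end bay. The other three are still on their cradles.

Emit:
arm_command(rows=[[[-0.003,0.006,0.1],0],[[0,0,0.09],0],[[0,0,0.05],0],[[0,0,0.006],0],[[0,0,0.006],0]])

```text
t: 5.8
eef_pos: [656.0, -16.9, 15.3]
tcp_rot: [3.141, -0.0, 1.682]
ft_force: [-0.2, -0.5, -1.4]
opening: 0.371
grip_force: 30.0
```

Emit:
arm_command(rows=[[[0,0,0.004],0],[[0,0,0],0],[[0,0,0],0],[[0,0,0],0],[[0,0,0],0]])

```text
t: 6.3
eef_pos: [656.1, -17.1, 14.1]
tcp_rot: [3.141, 0.0, 1.682]
ft_force: [0.0, -1.0, -1.5]
opening: 0.375
grip_force: 30.0
```

Emit:
arm_command(rows=[[[0,0,0.008],0],[[0,0,0.004],0],[[0,0,0.004],0],[[0,0,0],0],[[0,0,0],0]])

```text
t: 6.8
eef_pos: [655.9, -17.0, 9.9]
tcp_rot: [-3.142, -0.0, 1.682]
ft_force: [-1.1, 0.7, 1.6]
opening: 0.374
grip_force: 30.0
```

The force shows contact, so I'll release and retreat.

Emit:
arm_command(rows=[[[0,0,0],0],[[0,0,0],0],[[0,0,0],0],[[0,0,0],0],[[0,0,0],0]], claw=1)

```text
t: 7.3
eef_pos: [656.0, -17.0, 9.8]
tcp_rot: [3.142, -0.0, 1.682]
ft_force: [-0.1, -0.0, 0.6]
opening: 0.739
grip_force: 0.0
```

Emit:
arm_command(rows=[[[0,0,0],0],[[0,0,-0.06],0],[[0,0,-0.12],0],[[0,0,-0.12],0],[[0,0,-0.06],0]])

```text
t: 7.8
eef_pos: [657.0, -17.1, 103.4]
tcp_rot: [3.138, 0.001, 1.682]
ft_force: [0.1, 0.5, -0.3]
opening: 1.003
grip_force: 0.0
```

Emit:
arm_command(rows=[[[0.014,-0.115,-0.006],-0.001],[[0.015,-0.115,-0.006],-0.001],[[0.015,-0.115,-0.006],-0.001],[[0.015,-0.115,-0.006],-0.001],[[0.016,-0.115,-0.006],-0.001]])

```text
t: 8.3
eef_pos: [509.8, -15.2, 107.6]
tcp_rot: [3.141, -0.0, 1.698]
ft_force: [0.5, -0.3, -0.3]
opening: 0.999
grip_force: 0.0
```

Emit:
arm_command(rows=[[[0.016,-0.115,-0.006],-0.001],[[0.016,-0.115,-0.006],-0.001],[[0,0,0],0],[[0,0,0],0],[[0,0,0],0]])

```text
t: 8.8
eef_pos: [454.1, -14.8, 110.5]
tcp_rot: [3.141, 0.0, 1.704]
ft_force: [0.2, 0.2, 0.1]
opening: 0.998
grip_force: 0.0
```

```bash
python3 plan.py 452 -16.5 22 97.7 1; python3 plan.py 647 53 80 96.5 6 452,-16.5,103,97.7
```

```text
t 8.8 dist/row 89 turn/row -0.0005 (max .0477)
[[-0.006, -0.009, 0.354], -0.0]
t 8.8 dist/row 35 turn/row 0.0011 (max .0477)
[[0.028, 0.135, 0.015], 0.001]
[[0.029, 0.135, 0.015], 0.001]
[[0.029, 0.135, 0.015], 0.001]
[[0.03, 0.135, 0.015], 0.001]
[[0.03, 0.135, 0.015], 0.001]
[[0.031, 0.135, 0.015], 0.001]
```

Emit:
arm_command(rows=[[[-0.006,-0.009,0.08],0],[[0,0,0.14],0],[[0,0,0.09],0],[[0,0,0.044],0],[[0,0,0],0]])

```text
t: 9.3
eef_pos: [450.9, -16.4, 20.7]
tcp_rot: [-3.139, -0.001, 1.704]
ft_force: [0.0, -0.4, 0.1]
opening: 1.003
grip_force: 0.0
```

Emit:
arm_command(rows=[[[0,0,0],0],[[0,0,0],0],[[0,0,0],0],[[0,0,0],0],[[0,0,0],0]], claw=0)

```text
t: 9.8
eef_pos: [451.1, -16.5, 22.2]
tcp_rot: [3.141, 0.0, 1.704]
ft_force: [0.7, 0.0, 0.4]
opening: 0.634
grip_force: 0.0
```

Emit:
arm_command(rows=[[[0,0,0],0],[[0,0,0],0],[[0,0,0],0],[[0,0,0],0],[[0,0,0],0]])

```text
t: 10.3
eef_pos: [450.9, -16.4, 21.8]
tcp_rot: [-3.142, -0.0, 1.704]
ft_force: [0.7, -0.7, 0.8]
opening: 0.268
grip_force: 30.0
```

Opening 0.268 is about 26 mm, which is the core width and not the winding. I'll look before lifting.

Run:
```python
from h import *
p,W=cloud('scene');cv2.imwrite('pics/s2.png',cv2.resize(p[110:240,190:340,::-1],None,fx=4,fy=4,interpolation=cv2.INTER_CUBIC))
s=state();print(s['opening'],s['grip_force'],s['moment'])
```

```text
0.2644482727630592 29.98959571123123 [-0.1086046   0.05079559  0.04688542]
```

View pics/s2.png

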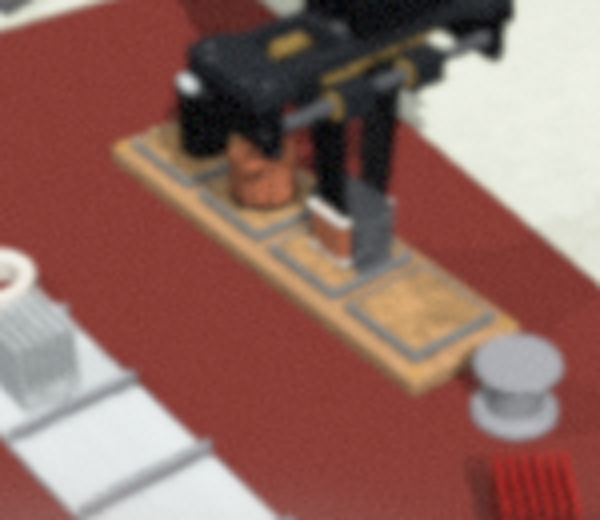

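Run:
```python
from h import *
k=viewer.get_calibration('scene');K=np.array(k['camera_matrix'],float);D=np.array(k['dist_coeffs'],float);T=np.array(k['world_to_cam'],float)
p,W=cloud('scene')
def pr(q):
    c=T@np.append(q,1);return cv2.projectPoints(np.array([[c[0],-c[1],-c[2]]]),np.zeros(3),np.zeros(3),K,D)[0].ravel()
img=cv2.resize(p[130:200,230:310,::-1],None,fx=7,fy=7,interpolation=cv2.INTER_CUBIC)
s=state();t=s['eef_pos'];yw=s['tcp_rot'][2];ty=np.array([np.sin(yw),-np.cos(yw),0])
for n,q,c in(('tcp',t,(0,255,255)),('f+',t+ty*13,(0,255,0)),('f-',t-ty*13,(255,255,0)),('f+60',t+ty*13+[0,0,60],(0,255,0)),('tr',np.array([452,-16.7,58]),(255,0,255))):
    u=(pr(q)-[230,130])*7+3;print(n,u.round());cv2.circle(img,tuple(int(a) for a in u),4,c,-1)
cv2.imwrite('pics/s3.png',img)
```

```text
tcp [336. 298.]
f+ [306. 312.]
f- [366. 283.]
f+60 [307. 164.]
tr [334. 210.]
```

View pics/s3.png

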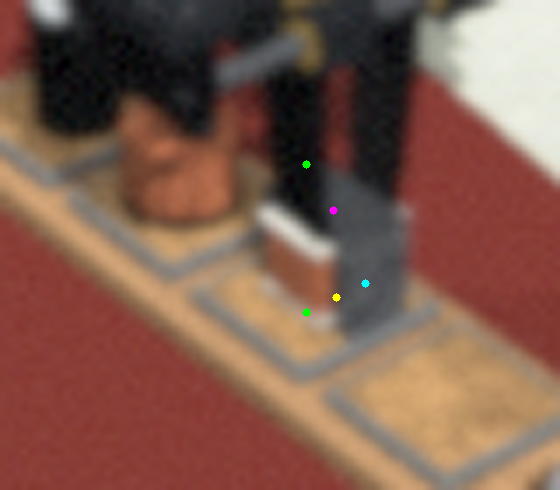

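The projected TCP (yellow, 336,298) sits at the transformer's middle, and the transformer is unmoved and upright. The fingers have simply sunk through the winding and bear on the 26 mm core. The grip is centred and firm, so I'll lift gently and check.

Emit:
arm_command(rows=[[[0,0,-0.03],0],[[0,0,-0.08],0],[[0,0,-0.12],0],[[0,0,-0.07],0],[[0,0,-0.02],0]])

```text
t: 10.9
eef_pos: [451.6, -16.5, 103.8]
tcp_rot: [3.139, 0.001, 1.704]
ft_force: [0.2, -0.0, -2.1]
opening: 0.263
grip_force: 30.0
```

Emit:
arm_command(rows=[[[0.028,0.135,0.015],0.001],[[0.029,0.135,0.015],0.001],[[0.029,0.135,0.015],0.001],[[0.03,0.135,0.015],0.001],[[0.03,0.135,0.015],0.001]])

```text
t: 11.4
eef_pos: [614.5, 41.7, 82.0]
tcp_rot: [-3.14, -0.0, 1.688]
ft_force: [-0.2, 0.6, -1.3]
opening: 0.265
grip_force: 30.0
```

Emit:
arm_command(rows=[[[0.031,0.135,0.015],0.001],[[0,0,0],0],[[0,0,0],0],[[0,0,0],0],[[0,0,0],0]])

```text
t: 11.9
eef_pos: [645.6, 52.4, 79.4]
tcp_rot: [-3.141, -0.0, 1.684]
ft_force: [-0.1, 0.2, -2.0]
opening: 0.266
grip_force: 30.0
```

```bash
python3 plan.py 647 53 10 96.5 1
python3 - <<'E'
from h import *
p,W=cloud('scene');cv2.imwrite('pics/s4.png',cv2.resize(p[120:300,150:350,::-1],None,fx=3,fy=3))
E
```

```text
t 11.9 dist/row 69 turn/row 0.0001 (max .0477)
[[0.002, 0.006, 0.278], 0.0]
```

View pics/s4.png

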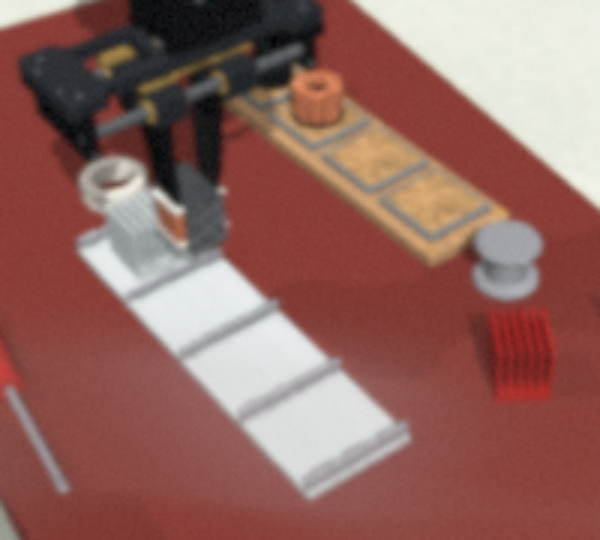

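The transformer is held upright at crop (190,215), and the heatsink stands in the end bay at (140,235). I'll lower it.

Emit:
arm_command(rows=[[[0.002,0.006,0.1],0],[[0,0,0.1],0],[[0,0,0.05],0],[[0,0,0.014],0],[[0,0,0.006],0]])

```text
t: 12.45
eef_pos: [647.9, 53.3, 12.2]
tcp_rot: [3.141, -0.0, 1.685]
ft_force: [-0.1, 0.3, -1.7]
opening: 0.268
grip_force: 30.0
```

Emit:
arm_command(rows=[[[0,0,0.004],0],[[0,0,0.003],0],[[0,0,0],0],[[0,0,0],0],[[0,0,0],0]])

```text
t: 12.95
eef_pos: [647.9, 53.4, 10.4]
tcp_rot: [3.141, -0.0, 1.685]
ft_force: [-0.1, 0.1, -1.6]
opening: 0.267
grip_force: 30.0
```

```bash
python3 plan.py 466.8 -95 110 96.5 7 "647,53,103,96.5"; python3 plan.py 639 124 85 96.5 8 466.8,-95,103,96.5
```

```text
t 12.95 dist/row 33 turn/row -0.0 (max .0477)
[[-0.072, -0.112, -0.004], -0.0]
[[-0.072, -0.112, -0.004], -0.0]
[[-0.072, -0.112, -0.004], -0.0]
[[-0.072, -0.112, -0.004], -0.0]
[[-0.072, -0.112, -0.004], -0.0]
[[-0.072, -0.112, -0.004], -0.0]
[[-0.072, -0.112, -0.004], -0.0]
t 12.95 dist/row 35 turn/row -0.0 (max .0477)
[[0.099, 0.098, 0.009], -0.0]
[[0.099, 0.098, 0.009], -0.0]
[[0.099, 0.098, 0.009], -0.0]
[[0.099, 0.098, 0.009], -0.0]
[[0.099, 0.098, 0.009], -0.0]
[[0.099, 0.098, 0.009], -0.0]
[[0.099, 0.098, 0.009], -0.0]
[[0.099, 0.098, 0.009], -0.0]
```

Emit:
arm_command(rows=[[[0,0,0.003],0],[[0,0,0.002],0],[[0,0,0],0],[[0,0,0],0],[[0,0,0],0]])

```text
t: 13.45
eef_pos: [647.9, 53.5, 9.7]
tcp_rot: [3.141, 0.0, 1.685]
ft_force: [-1.7, -0.3, 8.0]
opening: 0.262
grip_force: 30.0
```

Emit:
arm_command(rows=[[[0,0,0],0],[[0,0,0],0],[[0,0,0],0],[[0,0,0],0],[[0,0,0],0]], claw=1)

```text
t: 13.95
eef_pos: [647.8, 53.4, 8.7]
tcp_rot: [-3.142, -0.0, 1.685]
ft_force: [-0.4, -0.4, 0.5]
opening: 0.63
grip_force: 0.0
```

Emit:
arm_command(rows=[[[0,0,0],0],[[0,0,-0.06],0],[[0,0,-0.12],0],[[0,0,-0.12],0],[[0,0,-0.07],0]])

```text
t: 14.45
eef_pos: [648.6, 53.4, 104.9]
tcp_rot: [3.138, 0.0, 1.685]
ft_force: [0.6, -0.4, -0.4]
opening: 0.987
grip_force: 0.0
```

Emit:
arm_command(rows=[[[-0.072,-0.112,-0.004],0],[[-0.072,-0.112,-0.004],0],[[-0.072,-0.112,-0.004],0],[[-0.072,-0.112,-0.004],0],[[-0.072,-0.112,-0.004],0]])

```text
t: 14.95
eef_pos: [518.1, -52.6, 107.5]
tcp_rot: [3.14, 0.0, 1.685]
ft_force: [-0.0, -0.2, 0.7]
opening: 1.002
grip_force: 0.0
```

Emit:
arm_command(rows=[[[-0.072,-0.112,-0.004],0],[[-0.072,-0.112,-0.004],0],[[0,0,0],0],[[0,0,0],0],[[0,0,0],0]])

```text
t: 15.45
eef_pos: [468.3, -93.9, 108.8]
tcp_rot: [3.14, 0.0, 1.685]
ft_force: [-0.5, 0.0, -0.3]
opening: 0.998
grip_force: 0.0
```

```bash
python3 plan.py 466.8 -95.3 22 96.5 1
```

```text
t 15.45 dist/row 87 turn/row 0.0003 (max .0477)
[[-0.005, -0.006, 0.347], 0.0]
```

Emit:
arm_command(rows=[[[-0.005,-0.006,0.08],0],[[0,0,0.14],0],[[0,0,0.09],0],[[0,0,0.036],0],[[0,0,0],0]])

```text
t: 15.95
eef_pos: [466.1, -94.9, 21.0]
tcp_rot: [-3.14, -0.001, 1.686]
ft_force: [-0.7, 0.5, 0.5]
opening: 0.998
grip_force: 0.0
```

Emit:
arm_command(rows=[[[0,0,0],0],[[0,0,0],0],[[0,0,0],0],[[0,0,0],0],[[0,0,0],0]], claw=0)

```text
t: 16.45
eef_pos: [466.2, -95.6, 22.2]
tcp_rot: [3.141, 0.0, 1.685]
ft_force: [-0.7, 0.3, -0.2]
opening: 0.639
grip_force: 0.0
```

Emit:
arm_command(rows=[[[0,0,0],0],[[0,0,0],0],[[0,0,0],0],[[0,0,0],0],[[0,0,0],0]])

```text
t: 16.95
eef_pos: [466.1, -95.5, 21.8]
tcp_rot: [3.142, -0.0, 1.685]
ft_force: [0.6, 0.3, -0.5]
opening: 0.217
grip_force: 0.0
```

Emit:
arm_command(rows=[[[0,0,-0.03],0],[[0,0,-0.08],0],[[0,0,-0.12],0],[[0,0,-0.07],0],[[0,0,-0.02],0]])

```text
t: 17.45
eef_pos: [466.8, -95.7, 103.9]
tcp_rot: [3.139, 0.001, 1.685]
ft_force: [-0.0, 0.3, -0.6]
opening: 0.007
grip_force: 0.0
```

The gripper shut fully without holding anything. I'll look.

Run:
```python
from h import *
p,W=cloud('scene');cv2.imwrite('pics/s5.png',cv2.resize(p[110:300,150:350,::-1],None,fx=3,fy=3))
for c in('scene','top'):
    if c=='top': viewer.read_camera(c)
    for l in('choke','capacitor','transformer','heatsink'):print(c,l,[([round(float(v)) for v in r['position']],round(r['confidence'],2)) for r in models.mark_of(c,l)][:3])
```

```text
scene choke [([463, -96, 23], 0.51)]
scene capacitor [([475, -161, 16], 0.61)]
scene transformer [([648, 52, 8], 0.97)]
scene heatsink [([405, 244, -3], 0.97), ([494, 224, -4], 0.81), ([654, -17, 6], 0.66)]
top choke []
top capacitor []
top transformer [([648, 55, 3], 0.82)]
top heatsink [([493, 222, 0], 0.89), ([657, -22, 10], 0.85), ([400, 247, 1], 0.67)]
```

View pics/s5.png

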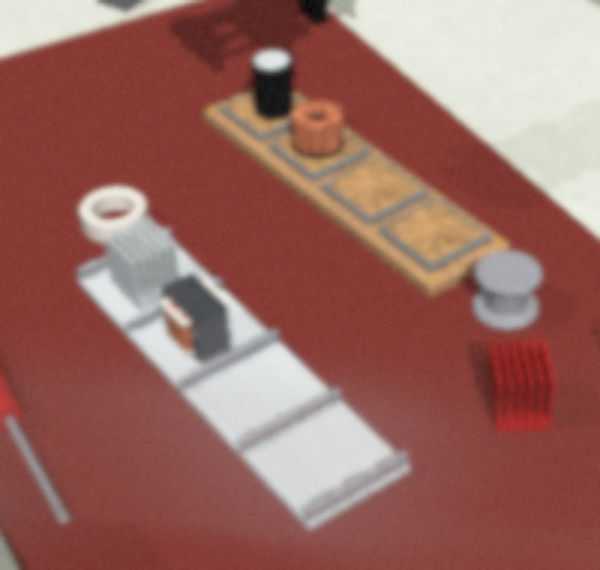

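The choke still stands upright and untouched on its cradle at crop (317,130), so the fingers closed above it. The tips seem to sit well above the reported TCP, which also explains the transformer's grip at the top of its core. I'll measure the tip height from the depth image.

Run:
```python
from h import *
p,W=cloud('scene');s=state();t=s['eef_pos'];print(t,s['joints'].round(3) if hasattr(s['joints'],'round') else s['joints'])
m=(abs(W[...,0]-t[0])<40)&(abs(W[...,1]-t[1])<30)&(W[...,2]>75)&(W[...,2]<260)
q=W[m];print(len(q))
for z in range(75,190,6):
    a=q[(q[:,2]>=z)&(q[:,2]<z+6)]
    if len(a):print(z,len(a),a.mean(0).round(1),np.ptp(a,axis=0).round())
cv2.imwrite('pics/s6.png',cv2.resize(p[40:180,190:330,::-1],None,fx=4,fy=4))
```

```text
[465.92362719 -95.44201314 101.42135183] [-0.341  0.393  2.005  0.     0.744 -0.455]
821
135 9 [468.4 -92.8 139.4] [11. 19.  2.]
141 19 [468.4 -92.1 143.7] [11. 21.  4.]
147 19 [467.7 -90.8 149.9] [16. 21.  4.]
153 26 [468.1 -89.8 156.2] [18. 21.  6.]
159 23 [470.6 -89.9 162.6] [18. 22.  4.]
165 28 [470.1 -91.6 167.8] [18. 23.  5.]
171 28 [469.2 -89.7 174.1] [22. 23.  6.]
177 30 [469.  -88.3 180.4] [23. 26.  6.]
183 33 [469.9 -90.2 186.1] [23. 24.  6.]
189 31 [469.5 -89.2 192.1] [25. 21.  6.]
```

View pics/s6.png

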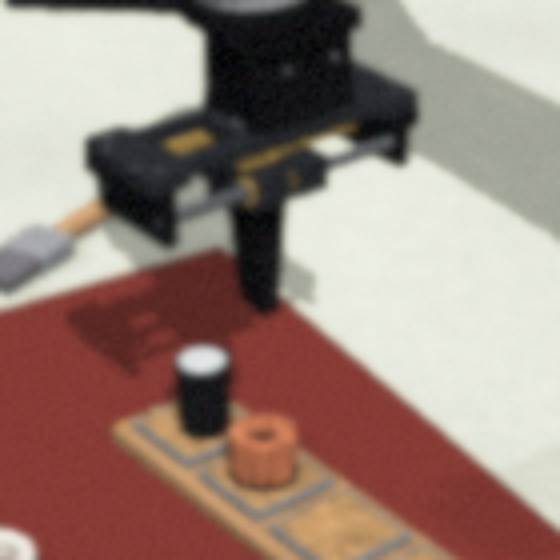

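The shut fingertips are at z≈137 while the reported TCP is 101, so the true tip is about 35 mm above the reported value; x and y agree. I'll grasp the choke at reported z ≈ -10.

Emit:
arm_command(rows=[[[0,0,0],0],[[0,0,0],0],[[0,0,0],0],[[0,0,0],0],[[0,0,0],0]], claw=1)

```text
t: 18.5
eef_pos: [466.0, -95.5, 101.8]
tcp_rot: [3.142, -0.0, 1.685]
ft_force: [0.1, 0.8, 0.1]
opening: 0.367
grip_force: 0.0
```

Emit:
arm_command(rows=[[[0,0.003,0.04],0],[[0,0,0.1],0],[[0,0,0.1],0],[[0,0,0.08],0],[[0,0,0.06],0]])

```text
t: 19.0
eef_pos: [466.2, -95.2, 5.0]
tcp_rot: [-3.14, -0.001, 1.685]
ft_force: [-0.3, -0.0, 0.2]
opening: 0.788
grip_force: 0.0
```

Emit:
arm_command(rows=[[[0,0,0.03],0],[[0,0,0.02],0],[[0,0,0.015],0],[[0,0,0],0],[[0,0,0],0]])

```text
t: 19.5
eef_pos: [467.0, -95.5, -9.0]
tcp_rot: [3.141, 0.0, 1.685]
ft_force: [0.1, 0.0, 0.7]
opening: 1.0
grip_force: 0.0
```

Emit:
arm_command(rows=[[[0,0,0],0],[[0,0,0],0],[[0,0,0],0],[[0,0,0],0],[[0,0,0],0]], claw=0)

```text
t: 20.0
eef_pos: [466.8, -95.4, -9.4]
tcp_rot: [3.141, -0.0, 1.685]
ft_force: [0.7, 0.6, 1.4]
opening: 0.63
grip_force: 0.0
```

Emit:
arm_command(rows=[[[0,0,0],0],[[0,0,0],0],[[0,0,0],0],[[0,0,0],0],[[0,0,0],0]])

```text
t: 20.5
eef_pos: [466.7, -95.4, -9.5]
tcp_rot: [-3.141, -0.0, 1.685]
ft_force: [-1.1, -0.6, 0.7]
opening: 0.44
grip_force: 30.0
```

Emit:
arm_command(rows=[[[0,0,-0.03],0],[[0,0,-0.08],0],[[0,0,-0.12],0],[[0,0,-0.09],0],[[0,0,-0.02],0]])

```text
t: 21.0
eef_pos: [467.7, -95.7, 77.9]
tcp_rot: [3.138, 0.002, 1.685]
ft_force: [0.0, -0.5, -1.8]
opening: 0.436
grip_force: 30.0
```

Emit:
arm_command(rows=[[[0.099,0.098,0],0],[[0.099,0.098,0],0],[[0.099,0.098,0],0],[[0.099,0.098,0],0],[[0.099,0.098,0.009],0]])

```text
t: 21.5
eef_pos: [574.9, 42.8, 72.7]
tcp_rot: [-3.141, -0.0, 1.685]
ft_force: [0.3, -0.7, -1.1]
opening: 0.437
grip_force: 30.0
```

Emit:
arm_command(rows=[[[0.099,0.098,0.009],0],[[0.099,0.098,0.009],0],[[0.099,0.098,0.009],0],[[0,0,0],0],[[0,0,0],0]])

```text
t: 22.0
eef_pos: [638.3, 124.0, 65.3]
tcp_rot: [-3.14, -0.0, 1.686]
ft_force: [-0.1, -0.3, -1.1]
opening: 0.441
grip_force: 30.0
```

```bash
python3 plan.py 639 124 -18 96.5 1
```

```text
t 22.0 dist/row 83 turn/row 0.0006 (max .0477)
[[-0.0, 0.003, 0.333], 0.001]
```

Emit:
arm_command(rows=[[[0,0.003,0.1],0],[[0,0,0.13],0],[[0,0,0.08],0],[[0,0,0.02],0],[[0,0,0.004],0]])

```text
t: 22.5
eef_pos: [639.2, 122.9, -17.3]
tcp_rot: [-3.14, -0.0, 1.684]
ft_force: [-0.7, -0.7, -2.1]
opening: 0.437
grip_force: 30.0
```

Emit:
arm_command(rows=[[[0,0,0.004],0],[[0,0,0.004],0],[[0,0,0.002],0],[[0,0,0],0],[[0,0,0],0]])

```text
t: 23.0
eef_pos: [639.9, 123.8, -19.1]
tcp_rot: [3.141, -0.0, 1.685]
ft_force: [-0.4, -0.2, -1.0]
opening: 0.438
grip_force: 30.0
```

```bash
python3 plan.py 473.5 -158 90 96.5 9 "639,124,72,96.5"; python3 plan.py 631 196 75 96.5 10 473.5,-158,85,96.5
```

```text
t 23.0 dist/row 36 turn/row -0.0 (max .0477)
[[-0.116, -0.087, -0.008], -0.0]
[[-0.116, -0.087, -0.008], -0.0]
[[-0.116, -0.087, -0.008], -0.0]
[[-0.116, -0.087, -0.008], -0.0]
[[-0.116, -0.087, -0.008], -0.0]
[[-0.116, -0.087, -0.008], -0.0]
[[-0.116, -0.087, -0.008], -0.0]
[[-0.116, -0.087, -0.008], -0.0]
[[-0.116, -0.087, -0.008], -0.0]
t 23.0 dist/row 39 turn/row -0.0 (max .0477)
[[0.134, 0.079, 0.004], -0.0]
[[0.134, 0.079, 0.004], -0.0]
[[0.134, 0.079, 0.004], -0.0]
[[0.134, 0.079, 0.004], -0.0]
[[0.134, 0.079, 0.004], -0.0]
[[0.134, 0.079, 0.004], -0.0]
[[0.134, 0.079, 0.004], -0.0]
[[0.134, 0.079, 0.004], -0.0]
[[0.134, 0.079, 0.004], -0.0]
[[0.134, 0.079, 0.004], -0.0]
```

Emit:
arm_command(rows=[[[0,0,0.004],0],[[0,0,0.003],0],[[0,0,0.003],0],[[0,0,0],0],[[0,0,0],0]])

```text
t: 23.5
eef_pos: [639.7, 123.7, -21.4]
tcp_rot: [3.141, -0.0, 1.685]
ft_force: [-2.3, -0.4, 4.7]
opening: 0.435
grip_force: 30.0
```

Emit:
arm_command(rows=[[[0,0,0],0],[[0,0,0],0],[[0,0,0],0],[[0,0,0],0],[[0,0,0],0]], claw=1)

```text
t: 24.0
eef_pos: [639.7, 123.7, -22.0]
tcp_rot: [-3.142, -0.0, 1.685]
ft_force: [0.8, -0.2, -0.1]
opening: 0.796
grip_force: 0.0
```

Emit:
arm_command(rows=[[[0,0,0],0],[[0,0,-0.06],0],[[0,0,-0.12],0],[[0,0,-0.12],0],[[0,0,-0.07],0]])

```text
t: 24.5
eef_pos: [640.6, 123.8, 74.1]
tcp_rot: [3.138, -0.0, 1.685]
ft_force: [0.4, -0.5, -0.6]
opening: 1.0
grip_force: 0.0
```

Emit:
arm_command(rows=[[[-0.116,-0.087,-0.008],0],[[-0.116,-0.087,-0.008],0],[[-0.116,-0.087,-0.008],0],[[-0.116,-0.087,-0.008],0],[[-0.116,-0.087,-0.008],0]])

```text
t: 25.0
eef_pos: [547.6, -33.8, 81.8]
tcp_rot: [3.14, 0.0, 1.685]
ft_force: [0.7, 0.1, 0.2]
opening: 0.998
grip_force: 0.0
```

Emit:
arm_command(rows=[[[-0.116,-0.087,-0.008],0],[[-0.116,-0.087,-0.008],0],[[-0.116,-0.087,-0.008],0],[[-0.116,-0.087,-0.008],0],[[0,0,0],0]])

```text
t: 25.5
eef_pos: [473.7, -160.7, 89.9]
tcp_rot: [3.141, 0.001, 1.682]
ft_force: [0.5, 0.0, -0.2]
opening: 1.0
grip_force: 0.0
```

```bash
python3 plan.py 473.3 -158 2 96.5 1
```

```text
t 25.5 dist/row 88 turn/row -0.0009 (max .0477)
[[0.011, -0.0, 0.351], -0.001]
```

Emit:
arm_command(rows=[[[0.005,0,0.04],0],[[0,0,0.08],0],[[0,0,0.1],0],[[0,0,0.08],0],[[0,0,0.05],0]])

```text
t: 26.0
eef_pos: [474.8, -155.4, -0.5]
tcp_rot: [-3.14, -0.001, 1.686]
ft_force: [0.3, -0.5, 0.4]
opening: 0.999
grip_force: 0.0
```

Emit:
arm_command(rows=[[[0,0,0],0],[[0,0,0],0],[[0,0,0],0],[[0,0,0],0],[[0,0,0],0]], claw=0)

```text
t: 26.5
eef_pos: [475.1, -156.8, 1.7]
tcp_rot: [3.141, 0.001, 1.685]
ft_force: [0.4, 1.4, -0.3]
opening: 0.638
grip_force: 0.0
```

Emit:
arm_command(rows=[[[0,0,0],0],[[0,0,0],0],[[0,0,0],0],[[0,0,0],0],[[0,0,0],0]])

```text
t: 27.0
eef_pos: [474.8, -156.7, 1.1]
tcp_rot: [-3.142, -0.0, 1.685]
ft_force: [0.3, -0.4, 2.0]
opening: 0.355
grip_force: 30.0
```

Emit:
arm_command(rows=[[[0,0,-0.03],0],[[0,0,-0.08],0],[[0,0,-0.12],0],[[0,0,-0.09],0],[[0,0,-0.02],0]])

```text
t: 27.5
eef_pos: [475.7, -157.0, 88.5]
tcp_rot: [3.138, 0.002, 1.685]
ft_force: [1.0, -0.2, -1.2]
opening: 0.355
grip_force: 30.0
```

Emit:
arm_command(rows=[[[0.134,0.079,0.004],0],[[0.134,0.079,0.004],0],[[0.134,0.079,0.004],0],[[0.134,0.079,0.004],0],[[0.134,0.079,0.004],0]])

```text
t: 28.0
eef_pos: [554.0, 22.6, 80.4]
tcp_rot: [-3.141, -0.0, 1.685]
ft_force: [0.6, -0.1, -1.1]
opening: 0.355
grip_force: 30.0
```

Emit:
arm_command(rows=[[[0.134,0.079,0.004],0],[[0.134,0.079,0.004],0],[[0.134,0.079,0.004],0],[[0.134,0.079,0.004],0],[[0.134,0.079,0.004],0]])

```text
t: 28.5
eef_pos: [633.0, 200.2, 75.1]
tcp_rot: [-3.14, 0.0, 1.685]
ft_force: [1.0, 0.2, -0.1]
opening: 0.352
grip_force: 30.0
```

Emit:
arm_command(rows=[[[0,0,0.04],0],[[0,0,0],0],[[0,0,0],0],[[0,0,0],0],[[0,0,0],0]])

```text
t: 29.0
eef_pos: [633.0, 197.8, 66.5]
tcp_rot: [3.141, -0.0, 1.684]
ft_force: [-0.8, -0.7, -1.2]
opening: 0.353
grip_force: 30.0
```

```bash
python3 plan.py 631 196.5 -7 96.5 1
```

```text
t 29.0 dist/row 74 turn/row -0.0002 (max .0477)
[[-0.004, -0.009, 0.294], -0.0]
```

Emit:
arm_command(rows=[[[-0.004,-0.008,0.09],0],[[0,0,0.11],0],[[0,0,0.07],0],[[0,0,0.02],0],[[0,0,0.004],0]])

```text
t: 29.5
eef_pos: [631.1, 197.1, -7.4]
tcp_rot: [-3.141, -0.0, 1.684]
ft_force: [-0.8, -0.2, -0.4]
opening: 0.352
grip_force: 30.0
```

Emit:
arm_command(rows=[[[0,0,0.004],0],[[0,0,0.004],0],[[0,0,0.002],0],[[0,0,0],0],[[0,0,0],0]])

```text
t: 30.0
eef_pos: [631.1, 197.5, -9.6]
tcp_rot: [3.141, -0.0, 1.685]
ft_force: [-0.1, 0.4, -0.4]
opening: 0.357
grip_force: 30.0
```

Emit:
arm_command(rows=[[[0,0,0.003],0],[[0,0,0.003],0],[[0,0,0],0],[[0,0,0],0],[[0,0,0],0]])

```text
t: 30.5
eef_pos: [631.1, 197.5, -10.9]
tcp_rot: [3.141, -0.0, 1.685]
ft_force: [-1.6, -0.8, 5.4]
opening: 0.353
grip_force: 30.0
```

Emit:
arm_command(rows=[[[0,0,0],0],[[0,0,0],0],[[0,0,0],0],[[0,0,0],0],[[0,0,0],0]], claw=1)

```text
t: 31.0
eef_pos: [631.0, 197.4, -11.5]
tcp_rot: [-3.141, -0.0, 1.685]
ft_force: [-0.8, -0.2, -0.3]
opening: 0.718
grip_force: 0.0
```

Emit:
arm_command(rows=[[[0,0,0],0],[[0,0,-0.06],0],[[0,0,-0.12],0],[[0,0,-0.12],0],[[0,0,-0.12],0]])

```text
t: 31.5
eef_pos: [631.0, 197.5, 95.9]
tcp_rot: [3.141, -0.0, 1.685]
ft_force: [-0.0, 0.1, -0.3]
opening: 0.999
grip_force: 0.0
```

Emit:
arm_command(rows=[[[0,-0.15,0],0],[[0,-0.15,0],0],[[0,-0.15,0],0],[[0,-0.1,0],0],[[0,0,0],0]])

```text
t: 32.0
eef_pos: [491.9, 181.6, 94.9]
tcp_rot: [-3.141, -0.0, 1.685]
ft_force: [0.9, 0.4, 0.3]
opening: 1.0
grip_force: 0.0
```

Run:
```python
from h import *
p,W=cloud('top');cv2.imwrite('pics/t9.png',cv2.resize(p[90:270,125:375,::-1],None,fx=3,fy=3,interpolation=cv2.INTER_CUBIC))
c=np.array([642.5,88.3]);a=np.radians(6.5);R=np.array([[np.cos(a),np.sin(a)],[-np.sin(a),np.cos(a)]])
L=(W[...,:2]-c)@R.T
for n,k in(('cap',108),('choke',36),('trans',-36),('heat',-108)):
    m=(abs(L[...,0])<40)&(abs(L[...,1]-k)<30)&(W[...,2]>22)&(W[...,2]<80)
    print(n,m.sum(),rect(L[m])if m.sum()>5 else'','ztop',np.percentile(W[m][:,2],[50,90]).round(1) if m.any() else '')
```

```text
cap 17 (array([ 14.2, 103.3]), array([29.1,  7.5]), 63.5) ztop [55.2 58.2]
choke 313 (array([ 2.3, 34.7]), array([40. , 40.5]), 14.6) ztop [34.7 37.5]
trans 402 (array([  2.6, -35.8]), array([39.7, 46. ]), 0.4) ztop [44.7 47.5]
heat 412 (array([   2.9, -107.8]), array([42.1, 37.4]), 89.7) ztop [44.9 50.6]
```

View pics/t9.png

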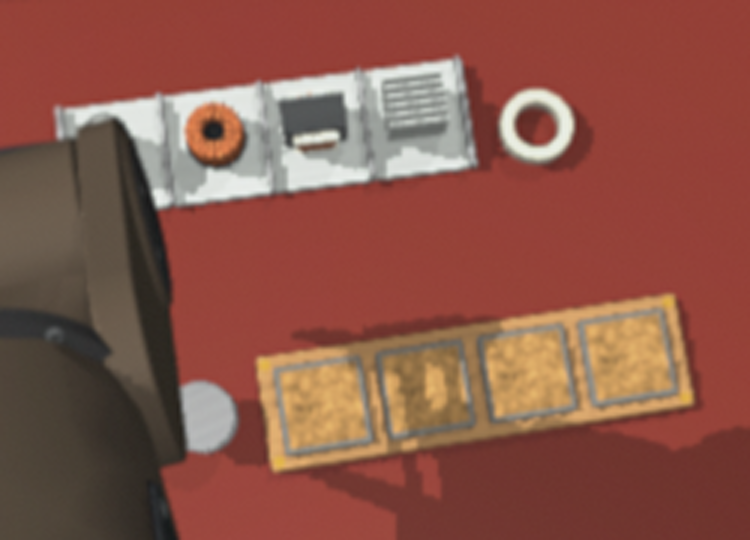

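From above, the choke, transformer and heatsink stand upright within about 3 mm of their bay centres. The arm hides the capacitor, so I'll check it with the scene camera.

Run:
```python
from h import *
p,W=cloud('scene');cv2.imwrite('pics/s9.png',cv2.resize(p[110:300,150:350,::-1],None,fx=3,fy=3))
print([(r['position'],r['confidence']) for r in models.mark_of('scene','capacitor')][:2],state()['t'])
```

```text
[([633.6, 191.4, 5.9], 0.7)] 32.15
```

View pics/s9.png

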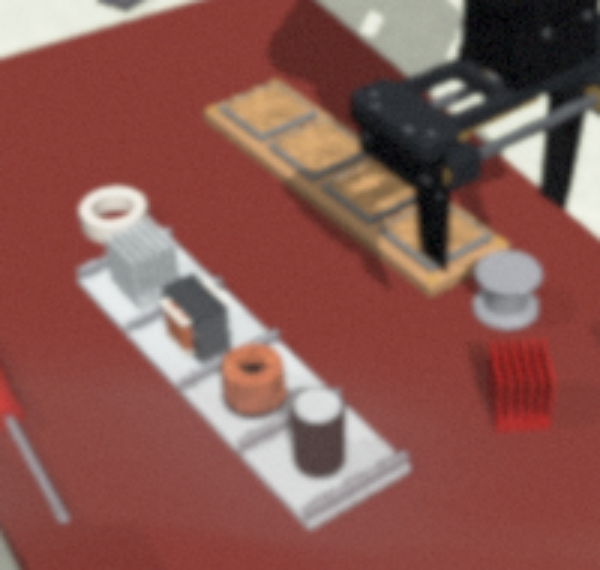

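All four stand upright: heatsink (142,262), transformer (195,318), choke (253,380) and capacitor (318,435). The capacitor's base is mid-bay. I'll hand it in.

```bash
python3 -c "
from cell import env
print(env.job_done())"
```

```text
the job is handed in; nothing more can be done
None
```

All four components stand upright in the kit rack in reverse order (capacitor, choke, transformer, heatsink from +y to -y), and the job was handed in at about 32 s.

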